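# Close and press home the access panel of a shielded test enclosure

## Task

Swing the open access panel of the grey test enclosure down onto its gasket, then turn the wing of its quarter-turn fastener clockwise until the slot on top of the wing lines up with the two index marks on the panel. Then press the panel fully home against the frame and finish while still holding it pressed there: do not let go or back off. Leave the other things on the bench where they are.

Things in the scene. Friction and masses are not known exactly. Their poses are not given: they have to be found in the camera images.
- enclosure: fixed grey metal box, open on top, 180 (its x) x 200 (its y) x 100 mm high. Origin: centre of its underside, on the bench; z up; its -x side, with two brass connectors, faces roughly towards the robot. The panel's hinge line runs along its y axis at x = +85 mm, z = 100 mm (the far side)
- panel_hinge (a joint): panel angle in rad: 0 = fully home on the frame (hard stop), grows as the near edge swings up. Stiff hinge (0.4 N m), stays where left; starts at 0.35 to 0.7. Pushed down it rests on a springy gasket at about 0.05; 9 to 14 N down at the fastener then closes it to 0, let go it springs back to 0.03 to 0.05. Fastener not aligned: its key bar strikes the frame and the panel stops at about 0.03
- panel: plain aluminium panel 172 x 196 mm, 3 mm thick, covering the enclosure's top. Origin on the hinge line at its underside; x towards the hinge, y along it, z out of the outer face (at z = 3 mm). Reaches from x = -3 to -175 mm (free edge, nearest the robot), y = +-98 mm. Two black index marks, 3 mm wide lines along x at y = 0, before and behind the fastener; otherwise bare
- fastener (a joint): turn of the fastener in rad: 0 = wing and slot lie along the panel's x axis, in line with the index marks (aligned); positive = anticlockwise from above. Starts at 0.7 to 1.4. Free to turn from -0.6 to 1.6, no click or stop at 0; 0.05 N m of friction. Within about 0.15 of 0 its key bar can drop into the frame's slot
- fastener_grip (a point): point on the fastener's axis, 22 mm above the panel's upper face, 140 mm from the hinge line, at panel y = 0. The fastener is an upright steel bar (wing) 36 mm long, 10 mm thick, from 8 to 32 mm above the panel's upper face, on a round 26 mm foot, with a black slot line along its top. Site axes: x along the bar, y across it, z up
- screwdriver: screwdriver lying on the bench beside the enclosure, right side; leave alone
- ferrite: dark ring, 40 mm across, 28 mm high, beside the enclosure, left side; leave alone
- spare_port: small brass and steel connector standing on the bench beside the enclosure, left side, 28 mm across, 30 mm high; leave alone
- multimeter: grey handheld meter 160 x 78 x 36 mm lying on the right of the bench; leave alone
- pendant: blue tablet-like control pendant 190 x 270 x 40 mm lying on the left of the bench; leave alone
- mouse: black computer mouse on the left of the bench; leave alone

How it is judged (in metres and radians):
On the way, in this order (a step that is already met when the one before it is completed fails the run):
1. the panel is swung down onto its gasket (value of joint panel_hinge below 0.09 rad), for 0.1 s.
2. the fastener's slot is lined up with the index marks (value of joint fastener between -0.15 and 0.15 rad), for 0.05 s.
At the end, for the whole second after the job is handed in: the panel is home against the frame (hinge angle under 0.015 rad, about 2 mm at the fastener), the fastener is aligned within 0.17 rad (10 degrees), and the robot is pressing on the panel or its fastener with more than 4 N, all through the last second (value of joint panel_hinge below 0.015 rad and value of joint fastener between -0.17 and 0.17 rad and contact force between any of the fingers, the arm and panel above 4 N); the arm keeps its last pose, push and grip.
It fails at once if a bystander is moved more than 30 mm (distance of any of screwdriver, ferrite, spare_port, multimeter, pendant, mouse from where it was at the start of the episode above 0.03 m).
It also fails if it takes over 48 s, if anything falls off the work surface, if the arm or the gripper's body presses on something with over 40 N, if the wrist force passes 120 N, or if a joint passes its speed limit or range.

## Robot

A 6-joint arm with a two-finger parallel gripper is mounted at the origin on the work surface. World frame = base frame: x ahead of the robot, y to its left, z up, the work surface at z = 0. Lengths are in m, angles in degrees, forces in N, time in s.
With the tool pointing down it reaches from about 0.375 to 0.9 m from the base axis. Payload 3.1 kg.
Tool frame: the origin (TCP) lies at the very end of the fingers, on their centre line; the grasp point (between the pads) lies 19 mm behind it (bot.hold_point_z is the z of the grasp point in the tool frame, in m); z points along the fingers, y is the line along which they close (so a half turn about z gives the same grasp; the last joint's range is limited). The gripper opens to 87 mm and grips with 3 to 60 N. Pads are 19 mm wide; open, the fingers measure 117 mm over their backs; the gripper's body (75 mm by 190 mm) begins 51 mm behind the grasp point.
Start: joints at [-10.227, 30.224, 82.088, -0, 67.689, -10.227], TCP at [0.625, 0, 0.223] pointing down, gripper open.
Joint ranges: [-176.69, 176.69], [-43.24, 126.21], [12.49, 139.97], [-82, 262], [0, 151.66], [-163.58, 163.58]. Speed limits (degrees/s): [159.86, 159.86, 180, 180, 180, 180].

## Interface

Orientations are given as a 3x3 rotation matrix whose columns are the frame's x, y, z axes.
In Python, from rig import bot, capture, camera_model gives the robot as it stands.
- The arm moves only by the tool apply_moves, never from a script. Its argument "plan" is text: rows parted by semicolons, each of 6 numbers parted by spaces: the shift along the tool's x, y, z in units of 0.05 m (1.0 is 0.05 m), then the turn, a rotation vector about the tool's x, y, z in units of 360 degrees (1.0 is 360 degrees). In form: dx dy dz ax ay az; .... A call has 1 to 10 rows; each row shifts and turns the commanded pose from where the row before left it, along the tool's axes as they then stand; what a row does not reach is not made up. A row lasts 1/12 s, in which the tool goes at most 41.7 mm and 7.16 degrees, less where a joint would pass 70% of its speed; a pose out of reach is approached as far as the arm can. A call with a number of a shift or a turn outside -1 to 1 is refused whole. A call with a gripper value outside its range is refused whole. "gripper" is the gripper command: -1 is shut, 1 is fully open, values between are in proportion, set as the call begins (left out, the last holds). The fingers move at their own pace and stop on an object; the grip force is fixed at half the most. Time passes only in rows, so rows that do not move let the fingers close. It gives the time, the measured TCP pose, the force, the opening and the grip force at its end, in the units of the state.
- bot.read_state(): the state, without advancing time (a new reading comes with each control period).
- capture(name): name is "scene" or "side" or "wrist"; returns the picture (400x640x3 uint8, red, green, blue); there is no depth.
- camera_model(name): a dict with "vertical_fov" (degrees; the focal length in pixels is half the picture's height over the tangent of half this angle, whatever the lens; pixels are square), "cx", "cy" (the principal point, pixels), "position" and "rotation" of the camera in the world; the wrist camera has in their place "hand_eye" (4x4, takes a point from camera to tool coordinates, whose origin is the TCP and whose axes are the flange's). Camera axes: x right, y down, z forward; pixel columns grow to the right and rows downward; lengths in m; the calibration is good to about 2 mm. A picture is of the moment at which its call begins: read the wrist's pose just before it. camera_model takes no time and is no camera call.
- bot.hand_in(): hands the job in; it is judged then, once.
The state is a dict: "time_s": time; "joint_positions": joint angles; "qvel": joint speeds; "tau": joint torques, N m; "position": TCP position; "tcp_rot": TCP orientation; "force": force on the tool from outside, world axes, zero at the start; "moment": the same for the moment, N m; "opening": opening from 0.0 (shut) to 1.0 (fully open); "grasp_force": force on a finger pad.
Only numpy, scipy, OpenCV 4.12 (cv2) and the standard library are available. Lean on these libraries where they do the work, as an engineer would, in place of code of your own. Each camera call takes 0.05 s, during which the arm holds its last target. There are 200 camera calls.

## Working session

There is one attempt and no reset: what is moved stays moved. The work goes in short steps, Python scripts to look and compute and a tool call to move; the robot and the scene stay as the last step left them, time stands still between calls to the robot, and variables do not carry over. Pictures are saved under pics/ and viewed, at most 10 in all, crops included, and the job is handed in when it is done.

Besides the shell and the picture viewer there is one more tool, called after ">>>" as name(argument=value, ...) on one line, values as JSON. apply_moves: Moves the arm, as the interface text tells. Its arguments: {"type":"object","properties":{"plan":{"type":"string"},"gripper":{"type":"number"}},"required":["plan"]}

```bash
ls; mkdir -p pics; python3 - <<'E'
from rig import bot,capture,camera_model
import cv2,numpy as np
s=bot.read_state();print(s)
ims=[]
for n in("scene","side","wrist"):
    im=capture(n)[:,:,::-1].copy();cv2.imwrite(f"pics/{n}0.png",im);print(n,camera_model(n))
E
```

```text
pics
{'time_s': 0.0, 'joint_positions': array([-1.02252793e+01,  3.02791755e+01,  8.21562954e+01, -2.05145379e-03,
        6.76867941e+01, -1.02295743e+01]), 'qvel': array([-0.02700202,  0.04468864,  0.04147549, -0.01473421,  0.00821596,
        0.03806308]), 'tau': array([-5.45745443e-04, -4.40045428e+01, -1.76593530e+01,  6.32597599e-02,
        5.83207863e-02, -1.53719384e-04]), 'position': array([6.24278244e-01, 1.71380584e-04, 2.21569870e-01]), 'tcp_rot': array([[-8.82262570e-05,  9.99997779e-01, -2.10591189e-03],
       [ 9.99999936e-01,  8.89555460e-05,  3.46214423e-04],
       [ 3.46400986e-04, -2.10588121e-03, -9.99997723e-01]]), 'force': array([ 0.03462944,  0.878834  , -0.07882065]), 'moment': array([0.02584347, 0.03742032, 0.00452381]), 'grasp_force': 0.0, 'opening': 0.9959423905977428}
scene {'vertical_fov': 49.623618888778196, 'cx': 309.21059908210316, 'cy': 197.62825848030874, 'position': array([1.45653639, 0.27880508, 0.75655214]), 'rotation': array([[-0.22217171,  0.55579791, -0.80107953],
       [ 0.97484853,  0.14146576, -0.17221435],
       [ 0.01760895, -0.81919236, -0.57324846]])}
side {'vertical_fov': 57.4397272526866, 'cx': 320.36667651992605, 'cy': 193.29562273478354, 'position': array([ 0.2641437 , -0.75200711,  0.77857491]), 'rotation': array([[ 0.94041552, -0.21912752,  0.26000341],
       [-0.33942156, -0.55933604,  0.75626463],
       [-0.02028912, -0.79945376, -0.6003849 ]])}
wrist {'vertical_fov': 59.771896309333066, 'cx': 316.1866059854991, 'cy': 199.4204049953568, 'hand_eye': array([[ 4.12610734e-04, -9.59749261e-01, -2.80857945e-01,
         7.71415189e-02],
       [ 9.99999893e-01,  3.36712832e-04,  3.18491248e-04,
        -5.68765878e-04],
       [-2.11103266e-04, -2.80858046e-01,  9.59749297e-01,
        -1.62090968e-01],
       [ 0.00000000e+00,  0.00000000e+00,  0.00000000e+00,
         1.00000000e+00]])}
```

View pics/scene0.png

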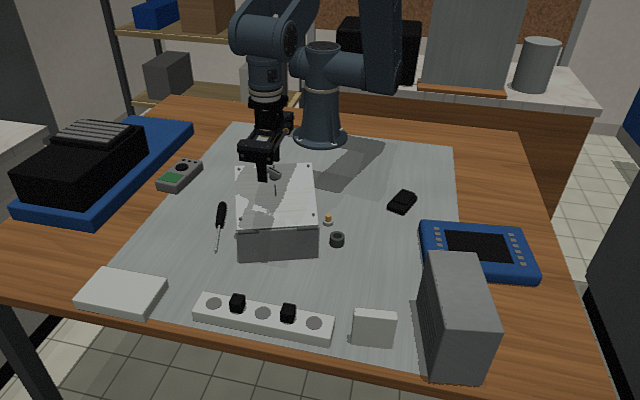

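View pics/side0.png

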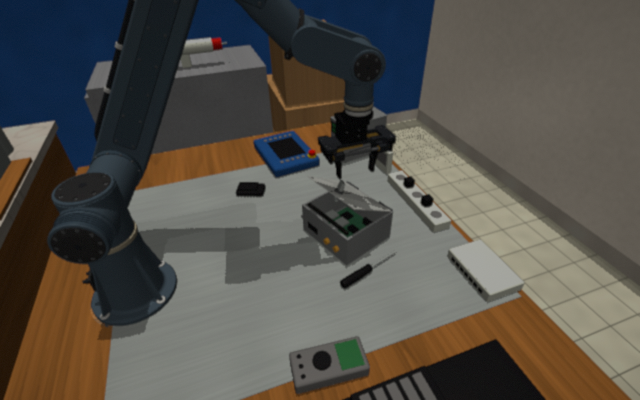

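View pics/wrist0.png

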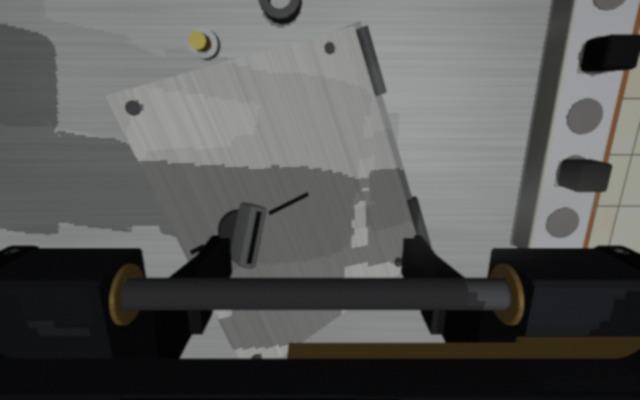

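The scene view shows the enclosure with its panel open and the hinge edge towards that camera (237,230)–(318,228), the free edge at (237,166)–(311,163), and the wing near (273,175). In the wrist view the hinge edge runs from (358,25) to about (428,255), the free +y corner is at (107,97), and the wing slot runs from (259,212) to (250,262). The index mark runs from (308,194) to (270,213).

```bash
cat > h.py <<'E'
import numpy as np
from rig import bot,capture,camera_model
def cam(n,s=None):
    m=camera_model(n); f=200/np.tan(np.radians(m["vertical_fov"]/2))
    if n=="wrist":
        s=s or bot.read_state(); T=m["hand_eye"]; R=s["tcp_rot"]@T[:3,:3]; p=s["position"]+s["tcp_rot"]@T[:3,3]
    else: R,p=m["rotation"],m["position"]
    return f,m["cx"],m["cy"],R,p
def ray(c,uv):
    f,cx,cy,R,p=c; d=R@np.array([(uv[0]-cx)/f,(uv[1]-cy)/f,1.]); return p,d/np.linalg.norm(d)
def onz(c,uv,z):
    p,d=ray(c,uv); return p+d*(z-p[2])/d[2]
def proj(c,X):
    f,cx,cy,R,p=c; q=R.T@(np.asarray(X)-p); return f*q[:2]/q[2]+[cx,cy]
def tri(c1,a,c2,b):
    p,d=ray(c1,a);q,e=ray(c2,b)
    t=np.linalg.lstsq(np.c_[d,-e],q-p,rcond=None)[0]; x,y=p+d*t[0],q+e*t[1]; return (x+y)/2,np.linalg.norm(x-y)
E
python3 - <<'E'
from h import *
w=cam("wrist");s=cam("scene")
A=onz(w,(358,25),.103);B=onz(w,(428,255),.103);print("hinge",A,B)
print("scene hinge",onz(s,(318,228),.103),onz(s,(237,230),.103))
print("free",tri(w,(107,97),s,(311,163)))
h=A-B;h/=np.linalg.norm(h);h[2]=0;u=np.array([h[1],-h[0],0])  # u: towards +x (enclosure x)
print("yaw",np.degrees(np.arctan2(u[1],u[0])))
# free corner: |X-A| =.172
p,d=ray(w,(107,97))
for z in np.arange(.14,.23,.01):
    X=p+d*(z-p[2])/d[2]; print(round(z,3),X.round(3),((X-A)@u).round(3),((X-A)@h).round(3),np.linalg.norm(X-A).round(4))
E
```

```text
hinge [0.654393   0.12837988 0.103     ] [ 0.72238975 -0.05589395  0.103     ]
scene hinge [0.66181458 0.1310971  0.103     ] [ 0.71592767 -0.05371887  0.103     ]
free (array([0.51163403, 0.07795541, 0.18976332]), np.float64(0.0009480496641064093))
yaw 20.253981217775664
0.14 [0.483 0.078 0.14 ] -0.178 0.012 0.1825
0.15 [0.489 0.078 0.15 ] -0.173 0.01 0.1795
0.16 [0.495 0.078 0.16 ] -0.167 0.008 0.1771
0.17 [0.5   0.078 0.17 ] -0.162 0.006 0.1755
0.18 [0.506 0.078 0.18 ] -0.157 0.004 0.1746
0.19 [0.512 0.078 0.19 ] -0.151 0.002 0.1745
0.2 [0.518 0.077 0.2  ] -0.146 -0.0 0.1751
0.21 [0.524 0.077 0.21 ] -0.14 -0.002 0.1765
0.22 [0.529 0.077 0.22 ] -0.135 -0.004 0.1787
```

>>> apply_moves(plan="0 0 -0.6 0 0 0; 0.4 -0.65 0 0 0 0; 0.4 -0.65 0 0 0 0")

```text
time_s: 0.4
position: [0.5619, 0.0393, 0.2537]
tcp_rot: [[0.002, 1.0, 0.005], [1.0, -0.002, -0.001], [-0.001, 0.005, -1.0]]
force: [-0.9, 0.6, 0.2]
opening: 1.005
grasp_force: 0.0
```

>>> apply_moves(plan="0 0 0 0 0 0;0 0 0 0 0 0;0 0 0 0 0 0;0 0 0 0 0 0;0 0 0 0 0 0;0 0 0 0 0 0;0 0 0 0 0 0;0 0 0 0 0 0", gripper=-1)

```text
time_s: 1.07
position: [0.5603, 0.0397, 0.2523]
tcp_rot: [[0.0, 1.0, -0.0], [1.0, -0.0, -0.0], [-0.0, -0.0, -1.0]]
force: [0.0, -0.2, -0.3]
opening: 0.476
grasp_force: 0.0
```

>>> apply_moves(plan="0 0 0 0 0 0;0 0 0 0 0 0;0 0 0 0 0 0;0 0 0 0 0 0;0 0 0 0 0 0;0 0 0 0 0 0;0 0 0 0 0 0")

```text
time_s: 1.65
position: [0.56, 0.0401, 0.2526]
tcp_rot: [[-0.0, 1.0, 0.0], [1.0, 0.0, 0.0], [0.0, 0.0, -1.0]]
force: [-0.1, 0.1, 0.1]
opening: 0.02
grasp_force: 0.0
```

```bash
python3 - <<'E'
from h import *
import cv2
print(bot.read_state()["opening"])
im=capture("wrist")[:,:,::-1].copy();cv2.imwrite("pics/w1.png",im)
E
```

```text
0.02033157884828053
```

View pics/w1.png

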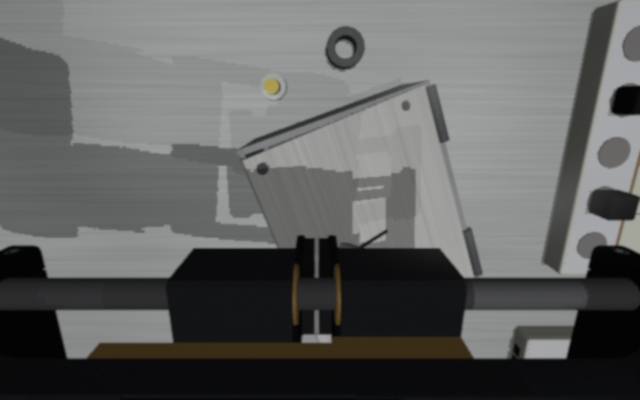

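The gripper is shut above the panel, beside the wing: fingers at (318,245), free +y corner at (240,152), mark at (370,238). I'm pushing down now.

>>> apply_moves(plan="0 0 0.6 0 0 0; 0 0 0.6 0 0 0; 0 0 0.3 0 0 0; 0 0 0.3 0 0 0; 0 0 0.3 0 0 0; 0 0 0.2 0 0 0; 0 0 0 0 0 0;0 0 0 0 0 0")

```text
time_s: 2.37
position: [0.5599, 0.0401, 0.1373]
tcp_rot: [[0.0, 1.0, -0.001], [1.0, -0.0, 0.0], [0.0, -0.001, -1.0]]
force: [-0.4, 0.2, 0.3]
opening: 0.006
grasp_force: 0.0
```

>>> apply_moves(plan="0 0 0.15 0 0 0; 0 0 0.15 0 0 0; 0 0 0.15 0 0 0; 0 0 0.1 0 0 0;0 0 0 0 0 0")

```text
time_s: 2.78
position: [0.5598, 0.0399, 0.1092]
tcp_rot: [[-0.0, 1.0, -0.001], [1.0, 0.0, -0.0], [-0.0, -0.001, -1.0]]
force: [-0.4, -1.2, 0.9]
opening: 0.009
grasp_force: 0.6
```

```bash
python3 - <<'E'
from h import *
import cv2
s=bot.read_state();print(s["position"],s["force"])
a=capture("wrist")[:,:,::-1];b=capture("side")[:,:,::-1]
b=cv2.resize(b[140:290,240:440],(640,480),interpolation=cv2.INTER_CUBIC)
cv2.imwrite("pics/w2.png",a);cv2.imwrite("pics/s2.png",b)
E
```

```text
[0.55983715 0.03986561 0.10923441] [-0.42077034 -1.17573215  0.90725602]
```

View pics/s2.png

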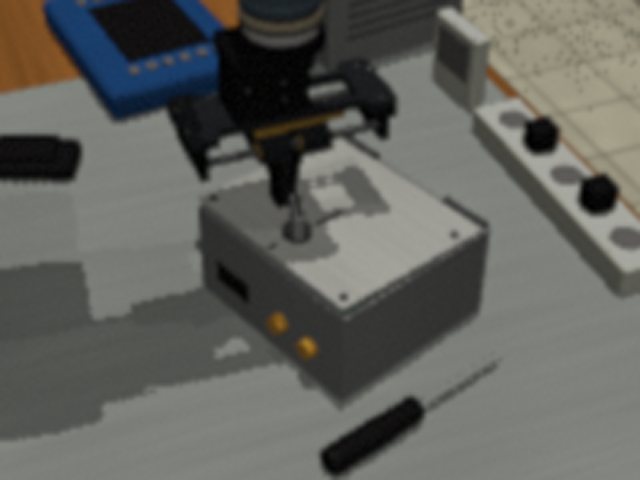

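The side view shows the panel lying flat on the enclosure, with the wing visible at (297,215). I'll press slightly more, then lift, open the gripper and look at the wing.

>>> apply_moves(plan="0 0 0.04 0 0 0; 0 0 0 0 0 0; 0 0 0 0 0 0")

```text
time_s: 3.13
position: [0.5599, 0.04, 0.1085]
tcp_rot: [[-0.0, 1.0, 0.0], [1.0, 0.0, -0.0], [-0.0, 0.0, -1.0]]
force: [-1.7, -1.8, 4.1]
opening: 0.005
grasp_force: 2.0
```

>>> apply_moves(plan="0 0 -0.8 0 0 0; 0 0 -0.8 0 0 0; -0.8 0 0 0 0 0; -0.8 0 0 0 0 0; -0.7 0 0 0 0 0;0 0 0 0 0 0;0 0 0 0 0 0;0 0 0 0 0 0;0 0 0 0 0 0;0 0 0 0 0 0", gripper=1)

```text
time_s: 3.97
position: [0.5597, -0.0735, 0.1878]
tcp_rot: [[-0.002, 1.0, -0.001], [1.0, 0.002, 0.001], [0.001, -0.001, -1.0]]
force: [-0.2, 0.6, -0.4]
opening: 0.68
grasp_force: 0.0
```

```bash
python3 - <<'E'
from h import *
import cv2
s=bot.read_state();print(s["position"],s["opening"])
a=capture("wrist")[:,:,::-1]
cv2.imwrite("pics/w3.png",a)
c=cam("wrist",s);print(proj(c,[.56,-.008,.135]))
E
```

```text
[ 0.5596965  -0.07350875  0.18779478] 0.6803149875358956
[317.79663639 117.77021424]
```

View pics/w3.png

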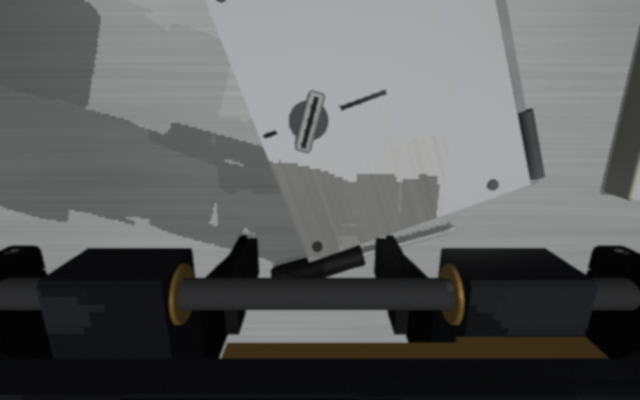

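The panel is down, with its index marks at (264,136)–(276,132) and (341,108)–(386,92). The wing's slot runs from (303,148) to (317,96), centred near (310,122).

```bash
python3 - <<'E'
from h import *
import cv2
s=bot.read_state();c=cam("wrist",s)
g=cv2.imread("pics/w3.png").min(2)
_,l,st,ce=cv2.connectedComponentsWithStats((g<60).astype(np.uint8)[:200])
for i in range(1,len(st)):
    if st[i,4]>30 and st[i,0]>240 and st[i,0]<400:
        yx=np.argwhere(l==i)[:,::-1]; z=.138 if abs(ce[i][0]-310)<15 else .109
        P=np.array([onz(c,p,z)[:2] for p in yx]);m=P.mean(0);v=np.linalg.svd(P-m)[2][0] if len(P)<3000 else [0,0]
        print(st[i],m,np.degrees(np.arctan2(v[1],v[0]))%180)
E
```

```text
[342  95  34  14  63] [0.58594132 0.00082586] 20.033424460937113
[302  98  15  49 160] [ 0.55495451 -0.01078549] 74.74546748251984
```

>>> apply_moves(plan="0.63 -0.05 0 0 0 0; 0.63 -0.05 0 0 0 0; 0 0 0 0 0 0.0142; 0 0 0 0 0 0.0142; 0 0 0 0 0 0.0142; 0 0 0.5 0 0 0; 0 0 0.5 0 0 0; 0 0 0.2 0 0 0; 0 0 0.17 0 0 0;0 0 0 0 0 0")

```text
time_s: 4.85
position: [0.554, -0.0113, 0.1181]
tcp_rot: [[0.264, 0.965, -0.003], [0.965, -0.264, 0.001], [-0.0, -0.003, -1.0]]
force: [-0.3, 1.0, 0.3]
opening: 1.001
grasp_force: 0.0
```

>>> apply_moves(plan="0 0 0 0 0 0;0 0 0 0 0 0;0 0 0 0 0 0;0 0 0 0 0 0;0 0 0 0 0 0;0 0 0 0 0 0;0 0 0 0 0 0;0 0 0 0 0 0;0 0 0 0 0 0;0 0 0 0 0 0", gripper=-1)

```text
time_s: 5.68
position: [0.5549, -0.012, 0.1195]
tcp_rot: [[0.264, 0.964, -0.0], [0.964, -0.264, -0.0], [-0.0, -0.0, -1.0]]
force: [-0.2, 0.4, -0.4]
opening: 0.326
grasp_force: 0.0
```

>>> apply_moves(plan="0 0 0 0 0 0;0 0 0 0 0 0;0 0 0 0 0 0;0 0 0 0 0 0;0 0 0 0 0 0;0 0 0 0 0 0")

```text
time_s: 6.18
position: [0.5544, -0.0118, 0.1194]
tcp_rot: [[0.264, 0.964, -0.001], [0.964, -0.264, 0.0], [-0.0, -0.001, -1.0]]
force: [-0.3, -0.7, -0.9]
opening: 0.113
grasp_force: 29.9
```

The grip closed on the wing (about 10 mm opening, 30 N). Next is the 54.7° clockwise turn.

>>> apply_moves(plan="0 0 0 0 0 0.019;0 0 0 0 0 0.019;0 0 0 0 0 0.019;0 0 0 0 0 0.019;0 0 0 0 0 0")

```text
time_s: 6.6
position: [0.5539, -0.0115, 0.1194]
tcp_rot: [[0.68, 0.733, -0.002], [0.733, -0.68, 0.001], [-0.001, -0.002, -1.0]]
force: [-1.3, 0.5, 1.5]
opening: 0.114
grasp_force: 30.0
```

>>> apply_moves(plan="0 0 0 0 0 0.019;0 0 0 0 0 0.019;0 0 0 0 0 0.019;0 0 0 0 0 0.019;0 0 0 0 0 0;0 0 0 0 0 0;0 0 0 0 0 0")

```text
time_s: 7.18
position: [0.5536, -0.0111, 0.1194]
tcp_rot: [[0.939, 0.345, -0.003], [0.345, -0.939, 0.001], [-0.002, -0.002, -1.0]]
force: [-3.9, 4.2, 3.3]
opening: 0.112
grasp_force: 30.0
```

```bash
python3 - <<'E'
from h import *
import cv2
s=bot.read_state();print(s["position"],s["force"],s["moment"],s["tcp_rot"][:,0],np.degrees(np.arctan2(s["tcp_rot"][1,0],s["tcp_rot"][0,0])))
a=capture("wrist")[:,:,::-1];b=capture("side")[:,:,::-1]
b=cv2.resize(b[140:290,240:440],(533,400),interpolation=cv2.INTER_CUBIC)[:,:,:]
b=cv2.resize(b,(380,285));a=cv2.resize(a,(456,285))
cv2.imwrite("pics/m4.png",np.hstack([a,b])[:,:800])
E
```

```text
[ 0.55357688 -0.01114919  0.11935409] [-3.92378262  4.22407178  3.34703307] [ 0.56599868  1.05130792 -0.00466197] [ 0.938631    0.34491506 -0.00233261] 20.176668184000835
```

View pics/m4.png

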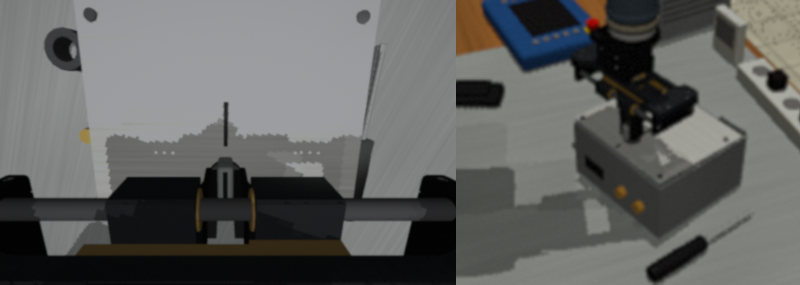

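In the wrist view the mark (226,103–145) and the slot (225,165–195) line up along the tool axis. The tool yaw is 20.2° against 20.0° for the mark. Next I press down.

>>> apply_moves(plan="0 0 0.04 0 0 0;0 0 0.04 0 0 0;0 0 0.04 0 0 0;0 0 0 0 0 0;0 0 0 0 0 0")

```text
time_s: 7.7
position: [0.553, -0.0113, 0.1141]
tcp_rot: [[0.939, 0.345, -0.004], [0.345, -0.939, 0.001], [-0.003, -0.002, -1.0]]
force: [-6.9, 3.1, 8.7]
opening: 0.114
grasp_force: 30.0
```

>>> apply_moves(plan="0 0 0.03 0 0 0;0 0 0.03 0 0 0;0 0 0.02 0 0 0;0 0 0 0 0 0;0 0 0 0 0 0")

```text
time_s: 8.12
position: [0.5529, -0.0114, 0.1117]
tcp_rot: [[0.939, 0.345, -0.003], [0.345, -0.939, 0.001], [-0.003, -0.002, -1.0]]
force: [-10.1, 2.0, 18.9]
opening: 0.111
grasp_force: 30.0
```

>>> apply_moves(plan="0 0 0.03 0 0 0;0 0 0.01 0 0 0;0 0 0 0 0 0;0 0 0 0 0 0;0 0 0 0 0 0")

```text
time_s: 8.53
position: [0.5529, -0.0114, 0.1114]
tcp_rot: [[0.938, 0.345, -0.003], [0.345, -0.938, 0.0], [-0.003, -0.001, -1.0]]
force: [-14.0, 2.4, 29.3]
opening: 0.111
grasp_force: 30.0
```

```bash
python3 -c "
from rig import bot
print(bot.hand_in())"
```

```text
the job is handed in; nothing more can be done
None
```

I swung the panel down onto its gasket, turned the wing about 55° clockwise into line with the index marks, and handed the job in with the panel pressed at a hard stop with about 29 N; no verdict came back, and I took "fully home" from fingertip height and force rather than a last picture.

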